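# Load the kitchen scale's battery and click its slide cover home

### The job

The kitchen scale lies face down with its battery bay open. Lay the block battery flat in the bay with its terminals at the brass contacts, then set the cover into the recess, just short of its lips, and slide it home against the leaf spring until its springy tab clicks down behind the ledge. Bear down lightly as you push so that the scale does not skid, push no further than the click needs so that the leaf spring is not overbent, and leave the tape, timer, teaspoon and peg where they are.

Things in the scene. Friction and masses are not known exactly. Their poses are not given: they have to be found in the camera images.
- scale: kitchen scale, loose, face down on its rubber-skinned platform, about 1.3 kg. Platform 210x160 mm, grey case 196x146, upturned back at z 35; four rubber feet to z 45 at x +-79, y +-53. Origin: centre of the underside, on the worktop; z up, +x = the way the cover slides shut. A recess in the back, x -68 to 48.5, |y| < 34.5, takes battery and cover. All in mm, own frame
- scale_rail (a point): on the left ledge, at (-60, 30, 27) mm of the scale: along each side of the recess runs a ledge, |y| 27.5 to 34.5, top z 27, that carries the cover's tongues. Between the ledges is a pocket, floor z 8
- scale_lip (a point): rear end of the left front lip, at (27, 31, 33) mm of the scale. Two lips a side hang over the ledges: |y| > 28.5, z 31.2 to 35 (slots 4.2 high), at x -29 to -12 and x 27 to 44, bevelled at their -x ends; the upper inner edges of lips and recess walls are bevelled by 2.3 mm; elsewhere the ledges are open from above
- scale_catch (a point): middle of the round top of the catch ledge, at (-43.8, 0, 26) mm of the scale: a cross wall 2.6 mm thick, |y| < 11. The tab's nib must ride over it and drop in on its +x side
- scale_buffer: steel leaf spring at the far end of the recess, 22 mm wide, z 28 to 33, front face at x 41.5 mm of the scale when free; gives to +x at about 3.8 N/mm. It meets the cover 2.5 mm before home and afterwards presses it back on the catch with about 12 N; a cover let go before the click is pushed back out. Overbent above 24 N. Origin at (45.5, 0, 30.5) of the scale when free, moves with the leaf
- scale_bay (a point): the battery's place: centre of the pocket floor, (0, 0, 8) mm of the scale. The battery's length lies along the scale's y, between low walls (to z 20) at x +-15 and y +-26; the walls at x +-15 stand only at |y| > 16, so fingers have room at |x| 15 to 41, |y| < 16. Two brass contact leaves are on the wall at y +26
- scale_home (a point): where the cover's origin lies when it is home, held on its catch, (0, 0, 22) mm of the scale; the cover's axes are then the scale's
- cover: grey battery cover, 88 (x) x 66 (y) mm, 45-75 g, lying grip side up. Origin: centre of its underside (bottom of four 5 mm feet), z up, +x its leading end. mm: panel |x| < 44, |y| < 27, z 5 to 12.5; four side tongues |y| 27 to 33, z 5 to 8, at x -28 to -12 and 28 to 44. Plastic slides on plastic with friction about 0.2
- cover_grip (a point): middle of the cover's ribbed cross grip, (6, 0, 17) mm of the cover: a bar 10 (x) x 38 (y) x 9 (z 12.5 to 21.5) mm. Pinch it across its 10 mm. To enter the recess from above, the cover must be 18 to 23 mm short of home (-x); on the ledges its origin is at scale z 22; play in the rails is 1.5 mm to each side and 1.2 mm upwards
- cover_tab (a joint): sprung tab at the cover's trailing (-x) end, 16 x 20 mm, hinged about y at (-24, 0, 11) mm of the cover. 0 rad = flat, at rest; grows as its end lifts, to 0.35 at most. It rises from 7 mm before home, to about 0.1-0.2, and drops to 0 with a click at home or up to 1 mm past it; that takes a push of 8-20 N, best with some 10 N bearing down against skidding
- cover_nib (a point): lower edge of the tab's nib, at (-41.8, 0, 0.5) mm of the cover when the tab is flat; the leading face slopes at 35 degrees, the -x face (x -42.5) is square
- battery: rectangular block battery lying flat, 26.5 (x) x 48.5 (y, with terminals) x 17.5 (z) mm, 46 g, dark grey, silver at the terminal end. Origin: centre of the underside, z up, +y towards the terminals. Pinch it across x
- battery_terminals (a point): middle of the ends of the two round snap terminals, at (0, 24.25, 8.75) mm of the battery
- tape: bystander: roll of masking tape lying flat, 98 mm dia., 25 mm high, near the back
- timer: bystander: round kitchen timer, 66 mm dia., 51 mm high, near the back
- teaspoon: bystander: metal teaspoon, 130 mm long, at the worktop's front edge
- peg: bystander: wooden clothes peg, 72 mm long, 12 mm high, behind the scale
There are look-alikes about, which are no part of the job. Leave any purple look-alike of the cover alone.

How it is judged:
By the outcome, as a careful person would: the job done as asked, in the order asked, and still so for the second after the job is handed in, with the robot touching nothing.
It also fails if it takes over 61 s, if anything falls off the work surface, if the arm or the gripper's body presses on something with over 40 N, if the wrist force passes 120 N, or if a joint passes its speed limit or range.

### The arm

A 6-joint arm with a two-finger parallel gripper is mounted at the origin on a cart in front of the work surface, level with it; the furniture and walls round the work are solid. World frame = base frame: x ahead of the robot, y to its left, z up, the work surface at z = 0. Lengths are in m, angles in rad, forces in N, time in s.
With the tool pointing down it reaches from about 0.425 to 0.95 m from the base axis. Payload 3.5 kg.
Tool frame: the origin (TCP) lies at the very end of the fingers, on their centre line; the grasp point (between the pads) lies ctrl.pinch_z behind it (ctrl.pinch_z is the distance from the TCP to the grasp point, in m); z points along the fingers, y is the line along which they close (so a half turn about z gives the same grasp; the last joint's range is limited). The gripper opens to 85 mm and grips with 20 to 120 N. Pads are 22 mm wide; open, the fingers measure 114 mm over their backs; the gripper's body (76 mm by 85 mm) begins 54 mm behind the grasp point. The pads swing forward as they close: fully open they stand 13 mm farther back than shut.
Start: joints at [-1.43, 0.286, 1.577, -0, 1.279, -0.15], TCP at [0.194, -0.647, 0.231] pointing down, gripper open.
Joint ranges: [-2.77, 2.77], [-0.9, 2.22], [0.21, 2.48], [-1.53, 4.67], [0.24, 2.81], [-2.84, 2.84]. Speed limits (rad/s): [2.79, 2.79, 3.14, 3.14, 3.14, 3.14].

### API

Orientations are given as a unit quaternion [x, y, z, w].
In Python, from plant import ctrl gives the robot as it stands.
- The arm moves only by the shell command python3 -m inch 'ROWS' [FORCE]. ROWS is a JSON list of rows, 1 to 10 of them, each of 7 numbers: dx, dy, dz in m, then a rotation vector rx, ry, rz in rad, then the opening from 0.0 (shut) to 1.0 (fully open); each row is the pose to reach, as a shift and turn from the pose commanded when the command began, along the tool's axes at that moment; what a row does not reach only later rows make up. A row lasts 1/8 s, in which the tool goes at most 0.0625 m and 0.188 rad, less where a joint would pass 70% of its speed; a pose out of reach is approached as far as the arm can. The fingers move at their own pace and stop on an object; FORCE is the grip in N (left out, the last holds). Time passes only in rows, so rows that do not move let the fingers close. It prints the time, the measured TCP pose, the force, the opening and the grip force at its end.
- ctrl.get_state(): the state, without advancing time (a new reading comes with each control period).
- ctrl.read_camera(name): name is "side" or "top" or "wrist"; returns a dict with "pixels" (400x640x3 uint8, red, green, blue), "camera_matrix" (3x3 intrinsics, pixels), "xyz" and "orientation" of the camera in the world. Camera axes: x right, y down, z forward; pixel columns grow to the right and rows downward; lengths in m; the calibration is good to about 2 mm. A picture is of the moment at which its call begins. There is no depth.
- ctrl.sign_off(): hands the job in; it is judged then, once.
Trained networks look in the newest picture that a camera, given by its name, has taken for a name from the list of things; names that differ only in an ending like _2 or _b are one class to them, and where a whole thing is asked for, a point or a joint stands for the part that bears it (a point fixed in the world has none). Each returns a list of dicts, best first, with "conf" (0 to 1); they miss things now and then, are a little off and sometimes report something else, mostly with a low value. They report only what shows in the picture. A call takes as long as a camera call. They do not tell look-alikes from the thing itself.
- ctrl.recognise(camera, thing): "position" ([x, y, z] in m, in world coordinates, good to about 4 mm: the middle of the surface that is visible of it).
- ctrl.masks_of(camera, thing): "region" (400x640 bool, what is visible of it).
- ctrl.mark_of(camera, thing): "position" ([x, y, z] in m, in world coordinates, good to about 4 mm: a listed point, or the origin of a listed thing).
The state is a dict: "time": time; "qpos": joint angles; "dq": joint speeds; "joint_efforts": joint torques, N m; "eef_pos": TCP position; "tcp_rot": TCP orientation; "contact_force": force on the tool from outside, world axes, zero at the start; "wrist_torque": the same for the moment, N m; "opening": opening from 0.0 (shut) to 1.0 (fully open); "finger_force": force on a finger pad.
Only numpy, scipy, OpenCV 4.12 (cv2) and the standard library are available. Lean on these libraries where they do the work, as an engineer would, in place of code of your own. Each camera call takes 0.05 s, during which the arm holds its last target. There are 200 camera calls.

## Working session

There is one attempt and no reset: what is moved stays moved. The work goes in short steps, Python scripts to look and compute and a shell command to move; the robot and the scene stay as the last step left them, time stands still between calls to the robot, and variables do not carry over. Pictures are saved under pics/ and viewed, at most 10 in all, crops included, and the job is handed in when it is done.

```bash
ls; mkdir -p pics; python3 - <<'E'
from plant import ctrl
import cv2, numpy as np
print(ctrl.pinch_z, ctrl.get_state())
ims=[]
for n in ("top","side"):
    c=ctrl.read_camera(n); print(n,c["camera_matrix"],c["xyz"],c["orientation"])
    cv2.imwrite(f"pics/{n}0.png",c["pixels"][:,:,::-1])
    for t in ["scale","scale_rail","scale_lip","scale_catch","scale_bay","scale_home","scale_buffer","cover","cover_grip","cover_nib","battery","battery_terminals"]:
        try: print(n,t,[(np.round(d["position"],4).tolist(),round(d["conf"],2)) for d in ctrl.mark_of(n,t)][:4])
        except Exception as e: print(t,e)
E
```

```text
pics
0.0187 {'time': 0.0, 'qpos': array([-1.42999249e+00,  2.87187844e-01,  1.57820556e+00, -2.24566537e-06,
        1.27858780e+00, -1.50036110e-01]), 'dq': array([ 0.00087118,  0.00142878,  0.00014065, -0.00278654, -0.00132018,
        0.00091323]), 'joint_efforts': array([-1.08067964e-04, -4.05985343e+01, -2.92626446e+01, -6.49694903e-05,
        5.79593150e-03, -1.70135884e-06]), 'eef_pos': array([ 0.19347085, -0.64598351,  0.22991693]), 'tcp_rot': array([ 9.89444383e-01,  1.44908201e-01,  4.43806357e-06, -1.19426377e-03]), 'contact_force': array([-0.42412367,  0.29339489,  1.17189602]), 'wrist_torque': array([-0.01376695, -0.01399749,  0.01020972]), 'finger_force': 0.0, 'opening': 0.9983037511923504}
top [[477.71400684   0.         322.09535113]
 [  0.         477.71400684 198.65757137]
 [  0.           0.           1.        ]] [0.44156793 0.04770364 1.10177921] [ 0.70918084 -0.70330184  0.02973508 -0.03930498]
top scale [([0.5645, -0.1008, -0.0019], 0.77)]
top scale_rail [([0.5052, -0.0737, 0.033], 0.59)]
top scale_lip [([0.5921, -0.0701, 0.0348], 0.94), ([0.5227, -0.0979, 0.0
[... 1049 characters left out ...]
.48), ([0.415, 0.1854, -0.001], 0.47)]
side scale_catch [([0.5244, -0.1023, 0.028], 0.79)]
side scale_bay [([0.5621, -0.1053, 0.0129], 0.92)]
side scale_home [([0.5673, -0.1, 0.0186], 0.71)]
side scale_buffer [([0.613, -0.1038, 0.0308], 0.35)]
side cover [([0.5382, 0.0694, 0.0014], 0.7), ([0.4142, 0.188, 0.0017], 0.56), ([0.5629, 0.1863, 0.0017], 0.48)]
side cover_grip [([0.5353, 0.0694, 0.0167], 0.63), ([0.4167, 0.178, 0.0143], 0.6)]
side cover_nib [([0.6136, -0.1047, 0.0299], 0.71), ([0.5624, 0.1039, -0.0021], 0.44), ([0.3774, 0.1934, -0.0012], 0.38), ([0.5964, -0.066, 0.0327], 0.21)]
side battery [([0.5655, -0.1019, 0.0101], 0.42)]
side battery_terminals [([0.5484, 0.2097, 0.0104], 0.65)]
```

View pics/top0.png

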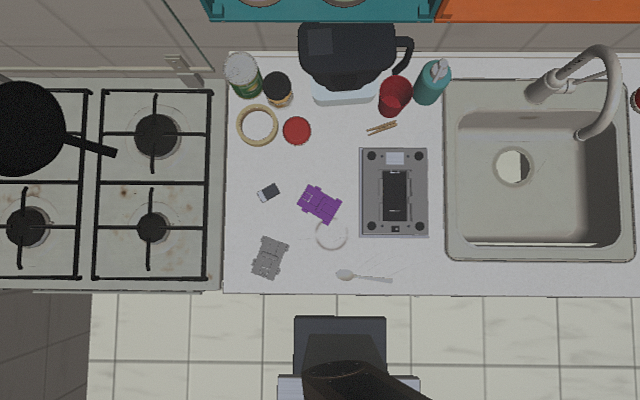

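View pics/side0.png

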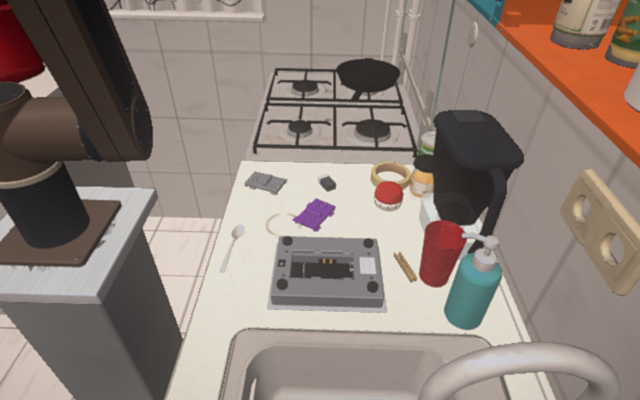

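Top view: scale at px (394,193), grey cover at (268,258), purple look-alike at (320,204), battery at (269,192). The side view shows the contacts at (322,260), on the world +y wall. I'll write the helpers, then move above the scale.

```bash
cat > h.py <<'E'
from plant import ctrl
import numpy as np, cv2, json, os
from scipy.spatial.transform import Rotation as R
np.set_printoptions(precision=4,suppress=True)
def pose():
    s=ctrl.get_state(); return s["eef_pos"],R.from_quat(s["tcp_rot"]),s
def go(x,y,z,psi_deg):
    """shift/turn in tool axes to TCP xyz with tool straight down, tool-x yaw psi"""
    p,r,_=pose(); t=R.from_euler('z',psi_deg,degrees=True)*R.from_euler('x',180,degrees=True)
    print("d",r.inv().apply(np.array([x,y,z])-p),"rot",(r.inv()*t).as_rotvec(),"rows>=%.1f"%max(np.linalg.norm(np.array([x,y,z])-p)/.0625,(r.inv()*t).magnitude()/.188))
def proj(c,P):
    r=R.from_quat(c["orientation"]); q=r.inv().apply(np.atleast_2d(P)-c["xyz"]); k=c["camera_matrix"]
    return np.c_[k[0,0]*q[:,0]/q[:,2]+k[0,2],k[1,1]*q[:,1]/q[:,2]+k[1,2]]
def ray(c,uv):
    k=c["camera_matrix"]; uv=np.atleast_2d(uv)
    return R.from_quat(c["orientation"]).apply(np.c_[(uv[:,0]-k[0,2])/k[0,0],(uv[:,1]-k[1,2])/k[1,1],np.ones(len(uv))])
def onz(c,uv,z):
    d=ray(c,uv); return c["xyz"]+d*((z-c["xyz"][2])/d[:,2])[:,None]
def marks(cam,names):
    for t in names: print(cam,t,[(np.round(d["position"],4).tolist(),round(d["conf"],2)) for d in ctrl.mark_of(cam,t)][:3])
def snap(cam,name):
    c=ctrl.read_camera(cam); cv2.imwrite(f"pics/{name}.png",c["pixels"][:,:,::-1])
    np.savez(f"pics/{name}.npz",**{k:np.array(v) for k,v in c.items()}); return c
E
python3 - <<'E'
from h import *
c=ctrl.read_camera("wrist"); p,r,s=pose()
print(r.inv().apply(c["xyz"]-p),(r.inv()*R.from_quat(c["orientation"])).as_matrix(),c["camera_matrix"])
go(0.53,-0.10,0.26,90)
E
```

```text
[ 0.0778 -0.0005 -0.1414] [[-0.0003 -0.9518 -0.3068]
 [ 1.     -0.0004  0.0004]
 [-0.0005 -0.3068  0.9518]] [[326.4639   0.     321.6387]
 [  0.     326.4639 197.4451]
 [  0.       0.       1.    ]]
d [ 0.4791 -0.4272 -0.0287] rot [-0.   -0.   -1.28] rows>=10.3
```

```bash
python3 -m inch '[[0.05,-0.04,0,0,0,-0.13,1],[0.1,-0.08,-0.01,0,0,-0.27,1],[0.14,-0.13,-0.01,0,0,-0.4,1],[0.19,-0.17,-0.01,0,0,-0.53,1],[0.24,-0.21,-0.015,0,0,-0.66,1],[0.29,-0.256,-0.02,0,0,-0.8,1],[0.335,-0.3,-0.02,0,0,-0.93,1],[0.383,-0.342,-0.02,0,0,-1.06,1],[0.43,-0.385,-0.028,0,0,-1.2,1],[0.479,-0.427,-0.028,0,0,-1.28,1]]'
python3 - <<'E'
from h import *
c=snap("wrist","w1"); print(pose()[:1])
marks("wrist",["scale","scale_rail","scale_lip","scale_catch","scale_bay","scale_home","scale_buffer"])
go(0.5657,0.16,0.26,126)
E
```

```text
time: 2.6
eef_pos: [0.5208, -0.1147, 0.2599]
tcp_rot: [0.706, 0.708, 0.0, 0.001]
contact_force: [0.7, -0.3, -0.1]
opening: 1.004
finger_force: 0.0
(array([ 0.5234, -0.1085,  0.2599]),)
wrist scale [([0.5618, -0.1075, -0.0019], 0.89)]
wrist scale_rail [([0.5052, -0.0681, 0.0261], 0.91), ([0.6091, -0.0982, 0.031], 0.65)]
wrist scale_lip [([0.5955, -0.0658, 0.0327], 0.89), ([0.5652, -0.104, -0.004], 0.63)]
wrist scale_catch [([0.5219, -0.0987, 0.0268], 0.69)]
wrist scale_bay [([0.5647, -0.1005, 0.0087], 0.7), ([0.7196, -0.0725, -0.0037], 0.7), ([0.6118, -0.0978, 0.0304], 0.61)]
wrist scale_home [([0.5662, -0.1017, 0.0232], 0.61)]
wrist scale_buffer [([0.5644, -0.1008, 0.0084], 0.75), ([0.6107, -0.0987, 0.0308], 0.62)]
d [ 0.2777  0.0459 -0.0012] rot [-0.0003  0.     -0.6306] rows>=4.5
```

View pics/w1.png

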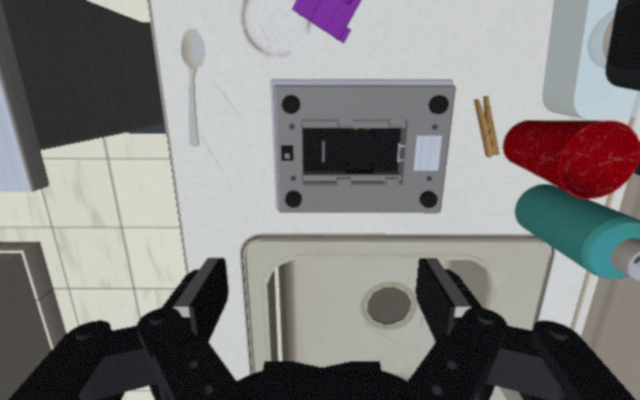

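Wrist view: scale feet at about (291,104), (439,104), (293,199) and (428,199), with the pocket between them and the catch near (324,151). I'll fit the scale pose from its feet, then move to view the battery.

```bash
cat >> h.py <<'E'
from scipy.optimize import least_squares
FEET=np.array([[-79,53,45],[79,53,45],[-79,-53,45],[79,-53,45]])/1e3
def toworld(q,P): # q: x,y,yaw,(z)
    w=R.from_euler('z',q[2]).apply(P)+[q[0],q[1],q[3] if len(q)>3 else 0]; return w
def load(n): return dict(np.load(f"pics/{n}.npz"))
def feet(c,q0,win):
    g=cv2.cvtColor(c["pixels"],cv2.COLOR_RGB2GRAY); out=[]
    for u,v in proj(c,toworld(q0,FEET)):
        u0,v0=int(round(u))-win,int(round(v))-win; p=g[v0:v0+2*win+1,u0:u0+2*win+1].astype(float)
        m=(p<(p.min()+np.median(p))/2).astype(np.uint8); n,l,st,ce=cv2.connectedComponentsWithStats(m)
        k=1+np.argmax(st[1:,4]); w=np.where(l==k,np.median(p)-p,0); yy,xx=np.indices(p.shape)
        out.append([u0+(w*xx).sum()/w.sum(),v0+(w*yy).sum()/w.sum(),st[k,4]])
    return np.array(out)
def fitfeet(cs,q0,wins,dz=False):
    uv=[feet(c,q0,w) for c,w in zip(cs,wins)]
    f=lambda q:np.concatenate([((proj(c,toworld(q,FEET))-o[:,:2])/c["camera_matrix"][0,0]).ravel()*500 for c,o in zip(cs,uv)])
    s=least_squares(f,list(q0)+([0.] if dz else []),loss='soft_l1'); return s.x,np.round(f(s.x),1),[o[:,2] for o in uv]
E
python3 - <<'E'
from h import *
w=load("w1"); t=snap("top","t1")
q0=[.566,-.103,.03]
print(fitfeet([w],q0,[16])); print(fitfeet([t],q0,[7])); print(fitfeet([w,t],q0,[16,7],True))
E
python3 -m inch '[[0.05,0.01,0,0,0,-0.13,1],[0.1,0.02,0,0,0,-0.27,1],[0.16,0.03,0,0,0,-0.4,1],[0.22,0.04,0,0,0,-0.53,1],[0.278,0.046,0,0,0,-0.63,1],[0.278,0.046,0,0,0,-0.63,1]]'
python3 - <<'E'
from h import *
c=snap("wrist","w2"); print(pose()[0])
marks("wrist",["battery","battery_terminals","cover","cover_grip","cover_nib"])
E
```

```text
(array([ 0.5651, -0.1004, -0.0001]), array([-2. , -0.7,  2.3, -0.6, -1.9,  1.2,  1.8,  1.3]), [array([264., 279., 213., 225.])])
(array([ 0.5677, -0.106 ,  0.0512]), array([ 5. ,  0.2,  1.2, -0.2, -3.6,  4. , -1.2, -2.7]), [array([58., 59., 20., 94.])])
(array([ 0.5659, -0.1013,  0.001 , -0.0061]), array([-0.1,  0.4,  0.2,  0.3, -0.1, -0.1,  0.2, -0.2,  0.6, -0.1,  0.5,
       -0.1, -8.3,  6.3, -2.1, -0.2]), [array([264., 279., 213., 225.]), array([58., 59., 20., 94.])])
time: 3.8
eef_pos: [0.5657, 0.1639, 0.2588]
tcp_rot: [0.452, 0.892, 0.0, -0.0]
contact_force: [0.2, -0.7, 0.4]
opening: 1.004
finger_force: 0.0
[0.5657 0.1621 0.2587]
wrist battery [([0.5618, 0.187, -0.0003], 0.76)]
wrist battery_terminals [([0.5489, 0.2105, 0.0081], 0.81)]
wrist cover [([0.4134, 0.1875, -0.0019], 0.7), ([0.5401, 0.0701, -0.0023], 0.62)]
wrist cover_grip [([0.4177, 0.1807, 0.0169], 0.86), ([0.5332, 0.0679, 0.0189], 0.81)]
wrist cover_nib [([0.5574, 0.1075, 0.0003], 0.65), ([0.3778, 0.194, 0.0002], 0.55)]
```

View pics/w2.png

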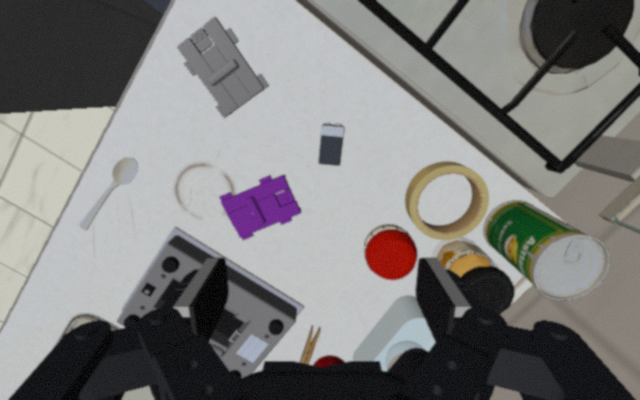

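Wrist view: battery at (331,144), silver end up. Grey cover at (223,66), its tab end at about (203,42). Next I'll fit silhouettes in two views.

```bash
cat >> h.py <<'E'
from scipy.optimize import minimize
def box(x0,x1,y0,y1,z0,z1): return np.array([[a,b,c] for a in(x0,x1) for b in(y0,y1) for c in(z0,z1)])/1e3
BAT=[box(-13.25,13.25,-24.25,22,0,17.5)]
COV=[box(-44,44,-27,27,5,12.5),box(-28,-12,-33,33,5,8),box(28,44,-33,33,5,8),box(1,11,-19,19,12.5,21.5)]
def sil(c,q,parts,S=4):
    m=np.zeros((400*S,640*S),np.uint8)
    for p in parts:
        uv=cv2.convexHull(((proj(c,toworld(q,p))+.5)*S).astype(np.float32)); cv2.fillConvexPoly(m,uv.astype(np.int32),255)
    return cv2.resize(m,(640,400),interpolation=cv2.INTER_AREA)/255.
def mask(cam,thing,near):
    best=None
    for d in ctrl.masks_of(cam,thing):
        v,u=np.nonzero(d["region"]); e=np.hypot(u.mean()-near[0],v.mean()-near[1])
        if e<25 and (best is None or e<best[0]): best=(e,d["region"])
    return None if best is None else best[1]
def fitsil(cs,ms,parts,q0,free=(0,1,2)):
    free=list(free)
    def f(v):
        q=np.array(q0,float); q[free]=v; return sum(np.abs(sil(c,q,parts)-m).sum()/m.sum() for c,m in zip(cs,ms))
    x0=np.array(q0,float)[free]; st=np.array([.005,.005,.1,.005])[free]
    s=minimize(f,x0,method="Nelder-Mead",options=dict(initial_simplex=np.vstack([x0]+[x0+np.eye(len(x0))[i]*st for i in range(len(x0))]),maxiter=200))
    return s.x,s.fun
E
python3 - <<'E'
from h import *
cw=load("w2"); ct=snap("top","t2"); cs_=snap("side","s2")
for th,parts,q0 in [("battery",BAT,[.5645,.187,.63,0]),("cover",COV,[.4145,.187,-.15,0])]:
    cs,ms=[],[]
    for cam,c in (("wrist",cw),("top",ct),("side",cs_)):
        m=mask(cam,th,proj(c,[q0[0],q0[1],.01])[0])
        print(th,cam,None if m is None else m.sum())
        if m is not None:
            cs.append(c); ms.append(m.astype(float)); print("  single",fitsil([c],[m.astype(float)],parts,q0))
    print(" all",fitsil(cs,ms,parts,q0)," z free",fitsil(cs,ms,parts,q0,(0,1,2,3)))
E
```

```text
battery wrist 930
  single (array([0.561 , 0.1871, 0.5495]), np.float64(0.0483617963314358))
battery top None
battery side 198
  single (array([0.563 , 0.1875, 0.4099]), np.float64(0.16395325807090513))
 all (array([0.5611, 0.1871, 0.5364]), np.float64(0.24362000779458085))  z free (array([ 0.5612,  0.1873,  0.5281, -0.0003]), np.float64(0.24248711019109498))
cover wrist 4433
  single (array([ 0.4128,  0.1821, -0.3465]), np.float64(0.04150334169309501))
cover top 83
  single (array([ 0.4301,  0.1626, -0.4167]), np.float64(11.294117647058822))
cover side None
 all (array([ 0.4124,  0.181 , -0.3405]), np.float64(11.492482827902686))  z free (array([ 0.4224,  0.4091, -6.1296, -2.8343]), np.float64(1.2964683777239503))
```

```bash
python3 - <<'E'
from h import *
go(0.561,0.187,0.11,121.5)
E
```

```text
d [0.0235 0.0112 0.149 ] rot [0.0001 0.     0.0799] rows>=2.4
```

```bash
python3 -m inch '[[0.01,0.005,0.05,0,0,0.04,0.5],[0.018,0.009,0.1,0,0,0.08,0.5],[0.0235,0.0112,0.149,0,0,0.08,0.5],[0.0235,0.0112,0.149,0,0,0.08,0.5]]'
python3 - <<'E'
from h import *
c=snap("wrist","w3"); w2=load("w2"); q0=[.561,.187,.55,0]
m=mask("wrist","battery",proj(c,[.561,.187,.01])[0]); print(m is not None and m.sum())
from plant import ctrl
if m is not None:
    m=m.astype(float); print(fitsil([c],[m],BAT,q0))
    # refine z using old mask unavailable: single view z-free as check
    print(fitsil([c],[m],BAT,q0,(0,1,2,3)))
marks("wrist",["battery","battery_terminals"])
print(pose()[0]); go(.561,.187,.004,121.5)
ov=(c["pixels"]*(1-.5*sil(c,q0,BAT)[:,:,None])).astype(np.uint8); cv2.imwrite("pics/w3o.png",ov[:,:,::-1])
E
```

```text
time: 5.0
eef_pos: [0.5572, 0.1869, 0.1051]
tcp_rot: [0.488, 0.873, -0.003, -0.004]
contact_force: [-0.6, 0.1, 0.1]
opening: 0.5
finger_force: 0.0
False
wrist battery [([0.5615, 0.1855, -0.0015], 0.55)]
wrist battery_terminals [([0.5469, 0.2079, 0.0076], 0.91)]
[0.5632 0.1873 0.1132]
d [ 0.0011 -0.0025  0.1092] rot [0.005  0.0022 0.0001] rows>=1.7
```

View pics/w3.png

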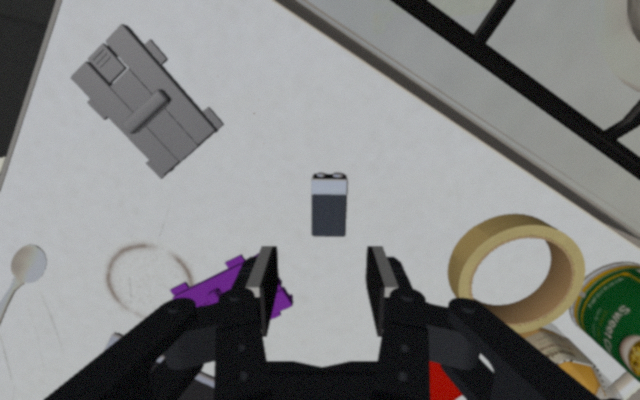

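Battery at (312–347, 175–237) px lies between the fingers' closing plane, well aligned. I'll triangulate its dark body from w2 and w3.

```bash
cat >> h.py <<'E'
def blob(c,ctr,win,thr):
    g=cv2.cvtColor(c["pixels"],cv2.COLOR_RGB2GRAY); u0,v0=ctr[0]-win,ctr[1]-win
    p=cv2.resize(g[v0:v0+2*win,u0:u0+2*win],None,fx=8,fy=8,interpolation=cv2.INTER_CUBIC)
    n,l,st,ce=cv2.connectedComponentsWithStats((p<thr).astype(np.uint8)); k=1+np.argmin(np.hypot(*(ce[1:]-8*win).T)+1e4*(st[1:,4]<2000))
    cn=cv2.findContours((l==k).astype(np.uint8),cv2.RETR_EXTERNAL,cv2.CHAIN_APPROX_NONE)[0][0]
    b=cv2.boxPoints(cv2.minAreaRect(cn)); b=(b+.5)/8-.5+[u0,v0]; return b
def tri(cs,uvs):
    A=np.zeros((3,3));b=np.zeros(3)
    for c,uv in zip(cs,uvs):
        d=ray(c,uv)[0]; d/=np.linalg.norm(d); P=np.eye(3)-np.outer(d,d); A+=P; b+=P@c["xyz"]
    return np.linalg.solve(A,b)
E
python3 - <<'E'
from h import *
a,b=load("w2"),load("w3")
key=lambda q:q[np.lexsort((q[:,0],np.round((q[:,1]-q[:,1].mean())/abs(q[:,1]-q[:,1].mean()).max())))]
A=key(blob(a,(331,150),24,110)); B=key(blob(b,(329,214),45,110)); print(A,B)
P=np.array([tri([a,b],[x,y]) for x,y in zip(A,B)]); print(P)
Q=onz(b,B,.0175); print(Q,np.linalg.norm(Q[0]-Q[1]),np.linalg.norm(Q[0]-Q[2]))
e=(Q[0]+Q[1])/2-(Q[2]+Q[3])/2; print("yaw",np.arctan2(-e[0],e[1])); mid=(Q[2]+Q[3])/2; e/=np.linalg.norm(e); print("centre",mid+e*.02425)
E
```

```text
[[320.9957 134.8558]
 [342.4808 137.0043]
 [318.1751 163.0613]
 [339.6603 165.2098]] [[311.5769 193.9122]
 [346.1366 194.1932]
 [311.2372 235.6991]
 [345.7969 235.9801]]
[[0.5455 0.1889 0.0157]
 [0.5675 0.2017 0.014 ]
 [0.5625 0.1601 0.0162]
 [0.5853 0.1732 0.0146]]
[[0.5452 0.1894 0.0175]
 [0.5669 0.2026 0.0175]
 [0.5622 0.1606 0.0175]
 [0.5848 0.1744 0.0175]] 0.025377008721542593 0.03346381177249362
yaw 0.5494367514881331
centre [0.5608 0.1882 0.0175]
```

```bash
python3 -m inch '[[0.0005,0,0.055,0,0,0,0.5],[0.0005,0,0.09,0,0,0,0.5],[0.0005,0,0.105,0,0,0,0.5],[0.0005,0,0.105,0,0,0,0.5],[0.0005,0,0.105,0,0,0,0.1],[0.0005,0,0.105,0,0,0,0.1],[0.0005,0,0.105,0,0,0,0.1],[0.0005,0,0.105,0,0,0,0.1]]' 40
python3 - <<'E'
from h import *
print(pose()[0],pose()[2]["finger_force"],pose()[2]["opening"])
E
```

```text
time: 6.2
eef_pos: [0.5629, 0.1879, 0.0076]
tcp_rot: [0.489, 0.873, 0.002, 0.002]
contact_force: [0.8, -0.9, 6.8]
opening: 0.295
finger_force: 41.6
[0.5629 0.1879 0.0076] 41.6236138343811 0.29479845714504993
```

```bash
python3 -m inch '[[0,0,-0.05,0,0,0,0.1],[0,0,-0.1,0,0,0,0.1],[0,0,-0.16,0,0,0,0.1],[0,0,-0.16,0,0,0,0.1],[0,0,-0.16,0,0,0,0.1]]'
python3 - <<'E'
from h import *
c=snap("wrist","w4"); p,r,s=pose(); print(p,s["opening"],s["finger_force"])
b=blob(c,(330,250),60,110); print(b)
go(.566,-.102,.19,90)
E
```

```text
time: 6.82
eef_pos: [0.5601, 0.1875, 0.1646]
tcp_rot: [0.488, 0.873, -0.0, -0.0]
contact_force: [-0.6, -0.9, -1.6]
opening: 0.298
finger_force: 40.9
[0.5594 0.1874 0.1632] 0.29853910053419824 40.89111685752869
[[294.1652 228.1663]
 [294.3594 214.2163]
 [350.2549 214.9944]
 [350.0607 228.9444]]
d [-0.2501 -0.1458 -0.0267] rot [-0.0031 -0.0004  0.5501] rows>=4.7
```

View pics/w4.png

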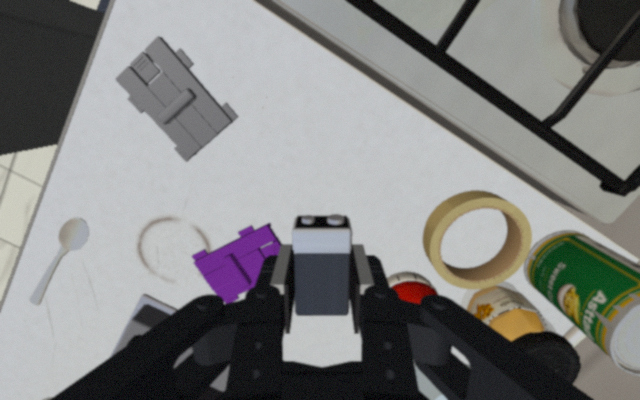

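The battery is held straight: top face rows ~232–315, columns 294–350. I'll carry it above the scale and compute its offset in the tool.

```bash
python3 -m inch '[[-0.05,-0.029,0,0,0,0.11,0.1],[-0.1,-0.058,-0.01,0,0,0.22,0.1],[-0.15,-0.087,-0.02,0,0,0.33,0.1],[-0.2,-0.117,-0.026,0,0,0.44,0.1],[-0.25,-0.146,-0.026,0,0,0.55,0.1],[-0.25,-0.146,-0.026,0,0,0.55,0.1],[-0.25,-0.146,-0.026,0,0,0.55,0.1]]'
python3 - <<'E'
from h import *
w4=load("w4")
from plant import ctrl
T=R.from_euler('z',121.5,degrees=True)*R.from_euler('x',180,degrees=True); p=np.array([.5605,.1875,.164])
print("assumed cam in tool",T.inv().apply(w4["xyz"]-p))
for z in (.010,.0125,.015): print(z,T.inv().apply(onz(w4,[[294,232],[350,232],[295,315],[349,315]],p[2]+z)-p)[:,:2].tolist())
c=snap("wrist","w5"); p,r,s=pose(); print(p,r.as_quat()); t=snap("top","t5")
q0=[.566,-.102,.0]
print(fitfeet([c],q0,[22])); print(fitfeet([c],q0,[22],True)); print(feet(c,q0,22))
marks("wrist",["scale","scale_rail","scale_lip","scale_catch","scale_bay","scale_home"])
E
```

```text
time: 7.75
eef_pos: [0.5657, -0.1014, 0.1886]
tcp_rot: [0.707, 0.707, -0.001, -0.002]
contact_force: [0.2, 1.0, -0.5]
opening: 0.294
finger_force: 40.9
assumed cam in tool [ 0.0793 -0.0007 -0.142 ]
0.01 [[0.0208179788633982, -0.013038059922379672], [0.02083219293808066, 0.011594604903276493], [-0.022567288835140576, -0.013680753617894302], [-0.02254205249167039, 0.01227023809061241]]
0.0125 [[0.021924943726593014, -0.012804891948519167], [0.021938888680042883, 0.011361391964789849], [-0.020638891907048013, -0.013435417245925145], [-0.020614133374199397, 0.012024233096351311]]
0.015 [[0.023031908589787767, -0.012571723974658564], [0.02304558442200516, 0.011128179026303111], [-0.018710494978955477, -0.013190080873956003], [-0.01868621425672843, 0.011778228102090194]]
[ 0.566  -0.1007  0.189 ] [ 0.7067  0.7075 -0.0006 -0.0017]
(array([ 0.5658, -0.1   , -0.    ]), array([-3.2, -0.7,  3.2, -0.7, -2.8,  2.1,  2.6,  2.1]), [array([411., 415., 318., 323.])])
(array([ 0.5659, -0.1011,  0.0002, -0.0061]), array([-0.1,  0.3,  0.2,  0.3, -0.3, -0.3,  0.2, -0.4]), [array([411., 415., 318., 323.])])
[[233.1792 123.0672 411.    ]
 [413.8997 123.0589 415.    ]
 [242.3551 234.7399 318.    ]
 [404.5457 234.9696 323.    ]]
wrist scale [([0.5634, -0.1034, 0.0012], 0.95), ([0.5948, -0.0676, 0.0348], 0.67)]
wrist scale_rail [([0.5065, -0.0681, 0.0252], 0.93)]
wrist scale_lip [([0.5972, -0.0684, 0.0366], 0.6)]
wrist scale_catch [([0.5199, -0.0995, 0.026], 0.56)]
wrist scale_bay [([0.5627, -0.1029, 0.0065], 0.87), ([0.7157, -0.0766, -0.0019], 0.39)]
wrist scale_home [([0.5663, -0.1032, 0.0214], 0.77)]
```

View pics/w5.png

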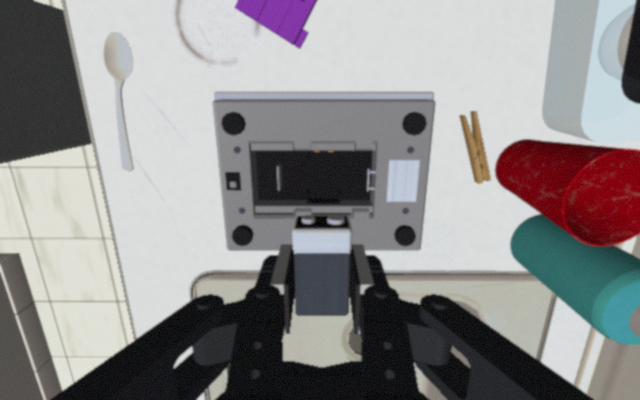

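Scale fits (0.566, −0.101, yaw 0) and the marks agree. In the picture the pocket spans cols 252–374, rows 150–208, contacts at (322,150). I'll go lower for a close check of battery against bay.

```bash
python3 -m inch '[[0,0,0.06,0,0,0,0.1],[-0.001,0.0005,0.12,0,0,0,0.1],[-0.001,0.0005,0.13,0,0,0,0.1],[-0.001,0.0005,0.13,0,0,0,0.1],[-0.001,0.0005,0.13,0,0,0,0.1]]'
python3 - <<'E'
from h import *
c=snap("wrist","w6"); p,r,s=pose(); print(p,r.as_quat(),s["opening"])
q=[.566,-.101,0]
im=cv2.resize(c["pixels"][:,:,::-1],(800,500),interpolation=cv2.INTER_CUBIC); S=1.25
def line(P,col):
    uv=((proj(c,toworld(q,np.array(P)/1e3))+.5)*S).astype(int); cv2.polylines(im,[uv],False,col,1)
rect=lambda a,b,e,f,z:[[a,e,z],[b,e,z],[b,f,z],[a,f,z],[a,e,z]]
line(rect(-68,48.5,-34.5,34.5,35),(0,255,0))
line(rect(-29,-12,28.5,34.5,35),(0,255,255)); line(rect(27,44,28.5,34.5,35),(0,255,255))
line(rect(-15,15,-26,26,20),(0,0,255)); line([[-43.8,-11,26],[-43.8,11,26]],(255,0,255)); line([[41.5,-11,33],[41.5,11,33]],(255,0,255))
cv2.imwrite("pics/w6o.png",im)
E
```

```text
time: 8.78
eef_pos: [0.5698, -0.1036, 0.0642]
tcp_rot: [0.707, 0.707, 0.001, 0.003]
contact_force: [0.9, 0.3, -1.1]
opening: 0.293
finger_force: 40.9
[ 0.5697 -0.1036  0.0642] [0.7071 0.7071 0.0013 0.0027] 0.29802508531293326
```

View pics/w6o.png

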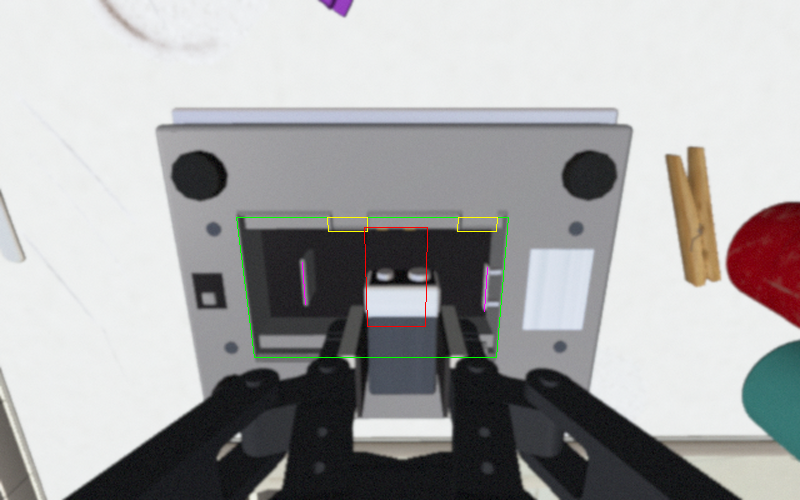

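The overlay fits: catch at (305,283), leaf at (488,287) and recess edges all within ~1 mm. Battery terminals are at (402,272), facing the contacts. I'll check whether the pose readings have settled.

```bash
python3 - <<'E'
from h import *
for i in range(5):
    c=ctrl.read_camera("wrist"); p,r,s=pose(); print(s["time"],p,c["xyz"],r.as_quat(),s["qpos"])
print("feet",fitfeet([c],[.5665,-.101,0],[40],True))
E
```

```text
8.875 [ 0.5694 -0.1035  0.0639] [ 0.5681 -0.0246  0.2054] [0.7071 0.7071 0.0011 0.0024] [-0.3551  0.27    1.931   0.      0.9352 -0.3552]
8.925 [ 0.569  -0.1034  0.0635] [ 0.5679 -0.0245  0.2052] [0.7071 0.7072 0.001  0.0021] [-0.3551  0.2703  1.9316  0.      0.9351 -0.3553]
8.975 [ 0.5686 -0.1033  0.063 ] [ 0.5677 -0.0244  0.2047] [0.7071 0.7071 0.0008 0.0016] [-0.3552  0.2707  1.9323  0.      0.9351 -0.3552]
9.025 [ 0.5683 -0.1032  0.0625] [ 0.5674 -0.0243  0.2042] [0.7071 0.7071 0.0006 0.0012] [-0.3552  0.2712  1.9328  0.      0.935  -0.3552]
9.075 [ 0.568  -0.1031  0.062 ] [ 0.5672 -0.0243  0.2038] [0.7071 0.7071 0.0004 0.0009] [-0.3552  0.2717  1.9332 -0.      0.9349 -0.3553]
feet (array([ 0.565 , -0.0997,  0.0023,  0.0029]), array([-17.7,   1.1,  10.3,  -0.2,  40.1, -30.2, -10.5,   0.3]), [array([1369., 1379.,  128., 1960.])])
```

```bash
python3 -m inch '[[0.0005,0,0.01,0,0,0,0.1],[0.0005,0,0.02,0,0,0,0.1],[0.0005,0,0.028,0,0,0,0.1],[0.0005,0,0.031,0,0,0,0.1],[0.0005,0,0.031,0,0,0,0.1],[0.0005,0,0.031,0,0,0,0.1],[0.0005,0,0.031,0,0,0,0.1],[0.0005,0,0.031,0,0,0,0.1],[0.0005,0,0.031,0,0,0,0.1],[0.0005,0,0.031,0,0,0,0.1]]'
```

```text
time: 10.32
eef_pos: [0.5674, -0.1024, 0.03]
tcp_rot: [0.707, 0.707, 0.0, 0.0]
contact_force: [0.6, -0.1, -0.1]
opening: 0.298
finger_force: 40.9
```

```bash
python3 -m inch '[[0,0,0.004,0,0,0,0.1],[0,0,0.007,0,0,0,0.1],[0,0,0.01,0,0,0,0.1],[0,0,0.013,0,0,0,0.1],[0,0,0.016,0,0,0,0.1],[0,0,0.016,0,0,0,0.1],[0,0,0.016,0,0,0,0.1],[0,0,0.016,0,0,0,0.1]]'
```

```text
time: 11.32
eef_pos: [0.5674, -0.1023, 0.0156]
tcp_rot: [0.707, 0.707, -0.0, -0.001]
contact_force: [-5.0, 1.3, 8.9]
opening: 0.3
finger_force: 42.0
```

```bash
python3 -m inch '[[0,0,0,0,0,0,0.4],[0,0,0,0,0,0,0.42],[0,0,0,0,0,0,0.42],[0,0,-0.03,0,0,0,0.42],[0,0,-0.08,0,0,0,0.45],[0,0,-0.14,0,0,0,0.6],[0,0,-0.175,0,0,0,0.6],[0,0,-0.175,0,0,0,0.6],[0,0,-0.175,0,0,0,0.6],[0,0,-0.175,0,0,0,0.6]]'
python3 - <<'E'
from h import *
c=snap("wrist","w7"); p,r,s=pose(); print(p,r.as_quat())
print("feet",fitfeet([c],[.5665,-.101,0],[22],True))
marks("wrist",["battery","battery_terminals","scale_home","scale_rail","scale_lip"])
S=2.5
uv=proj(c,[[.566,-.101,.03]])[0]; a,b=int(uv[0]-150),int(uv[1]-100); a,b=max(a,0),max(b,0)
im=cv2.resize(c["pixels"][b:b+200,a:a+300,::-1],None,fx=S,fy=S,interpolation=cv2.INTER_CUBIC)
im=np.clip(255*(im/255.)**.6,0,255).astype(np.uint8); print(a,b)
cv2.imwrite("pics/w7c.png",im)
go(.416,.177,.19,70)
E
```

```text
time: 12.58
eef_pos: [0.5661, -0.1019, 0.1863]
tcp_rot: [0.707, 0.707, -0.001, -0.002]
contact_force: [1.5, 0.3, -0.2]
opening: 0.603
finger_force: 0.0
[ 0.5663 -0.102   0.1865] [ 0.7071  0.7071 -0.0009 -0.0018]
feet (array([ 0.5659, -0.1012,  0.0003, -0.0062]), array([-0.2,  0.4,  0.2,  0.3, -0.3, -0.4,  0.2, -0.4]), [array([417., 421., 320., 330.])])
wrist battery [([0.5676, -0.1064, 0.0071], 0.96)]
wrist battery_terminals [([0.5646, -0.0748, 0.0197], 0.88), ([0.5613, -0.1049, 0.0091], 0.62), ([0.5236, -0.0945, 0.0284], 0.29)]
wrist scale_home [([0.5662, -0.1003, 0.0198], 0.74)]
wrist scale_rail [([0.5093, -0.0694, 0.024], 0.95)]
wrist scale_lip [([0.3734, -0.0336, -0.0016], 0.4)]
173 79
d [ 0.2793 -0.1512 -0.0014] rot [-0.001  -0.0002  0.3491] rows>=5.1
```

View pics/w7c.png

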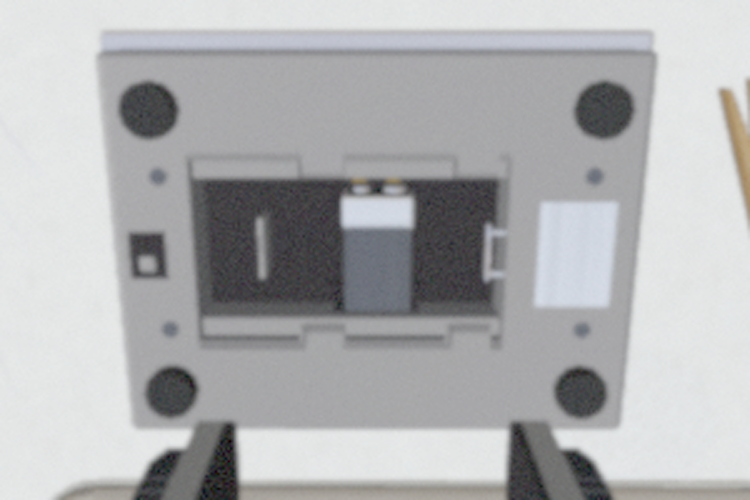

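The battery sits squarely in the bay, terminals at (378,185) in the crop touching the brass contacts; the bay's catch (262,247) and leaf (488,250) are clear. On to the cover.

```bash
python3 -m inch '[[0.045,-0.025,0,0,0,0.05,0.5],[0.095,-0.05,0,0,0,0.12,0.5],[0.145,-0.077,0,0,0,0.2,0.5],[0.195,-0.103,0.01,0,0,0.27,0.5],[0.245,-0.129,0.025,0,0,0.35,0.5],[0.282,-0.149,0.036,0,0,0.35,0.5],[0.282,-0.149,0.036,0,0,0.35,0.5],[0.282,-0.149,0.036,0,0,0.35,0.5],[0.282,-0.149,0.036,0,0,0.35,0.5]]'
python3 - <<'E'
from h import *
c=snap("wrist","w8"); p,r,s=pose(); print(p,r.as_quat())
marks("wrist",["cover","cover_grip","cover_nib"])
q0=[.4128,.1821,-.3465,0]
m=mask("wrist","cover",proj(c,[.4128,.1821,.01])[0]); print(m is not None and m.sum())
if m is not None:
    m=m.astype(float); np.save("pics/m8.npy",m); print(fitsil([c],[m],COV,q0), fitsil([c],[m],COV,q0,(0,1,2,3)))
for d in ctrl.recognise("wrist","cover_grip"): print(d)
E
```

```text
time: 14.0
eef_pos: [0.4194, 0.1789, 0.1535]
tcp_rot: [0.82, 0.573, 0.001, 0.0]
contact_force: [-0.7, 0.6, 0.0]
opening: 0.499
finger_force: 0.0
[0.4194 0.1788 0.1535] [0.8199 0.5725 0.0005 0.0003]
wrist cover [([0.4124, 0.185, -0.0001], 0.85), ([0.5393, 0.0704, 0.0004], 0.79)]
wrist cover_grip [([0.5325, 0.0692, 0.0192], 0.7), ([0.4197, 0.1808, 0.0169], 0.68)]
wrist cover_nib [([0.3762, 0.1954, -0.0013], 0.76), ([0.5556, 0.1043, 0.0031], 0.59)]
6144
(array([ 0.4121,  0.1824, -0.3547]), np.float64(0.03170572916666667)) (array([ 0.4119,  0.1814, -0.3538, -0.0034]), np.float64(0.020491217320261438))
{'position': [0.4151, 0.1851, 0.014], 'conf': 0.76}
{'position': [0.5364, 0.0792, 0.0138], 'conf': 0.69}
{'position': [0.383, 0.195, 0.0124], 'conf': 0.4}
```

```bash
python3 -m inch '[[0,-0.001,0.05,0,0,0.005,0.35],[0,-0.001,0.095,0,0,0.005,0.35],[0,-0.001,0.115,0,0,0.005,0.35],[0,-0.001,0.125,0,0,0.005,0.35],[0,-0.001,0.132,0,0,0.005,0.35],[0,-0.001,0.133,0,0,0.005,0.35],[0,-0.001,0.134,0,0,0.005,0.35],[0,-0.001,0.134,0,0,0.005,0.35]]'
```

```text
time: 15.3
eef_pos: [0.4179, 0.1801, 0.0195]
tcp_rot: [0.821, 0.571, 0.001, 0.0]
contact_force: [-0.1, -0.5, 0.0]
opening: 0.349
finger_force: 0.0
```

```bash
python3 -m inch '[[0,0,0,0,0,0,0.2],[0,0,0,0,0,0,0.1],[0,0,0,0,0,0,0],[0,0,0,0,0,0,0],[0,0,0,0,0,0,0]]' 70
```

```text
time: 15.92
eef_pos: [0.4178, 0.18, 0.0194]
tcp_rot: [0.821, 0.571, 0.0, 0.0]
contact_force: [-1.3, -0.6, 5.1]
opening: 0.067
finger_force: 69.0
```

The pinch is too high on the bar. I'll reopen, go 4.5 mm lower and grip again.

```bash
python3 -m inch '[[0,0,0,0,0,0,0.3],[0,0,0,0,0,0,0.3],[0,0,0.002,0,0,0,0.3],[0,0,0.0045,0,0,0,0.3],[0,0,0.0045,0,0,0,0.3],[0,0,0.0045,0,0,0,0.15],[0,0,0.0045,0,0,0,0],[0,0,0.0045,0,0,0,0],[0,0,0.0045,0,0,0,0],[0,0,0.0045,0,0,0,0]]' 70
```

```text
time: 17.18
eef_pos: [0.4177, 0.18, 0.0146]
tcp_rot: [0.821, 0.571, 0.0, 0.0]
contact_force: [-0.6, -0.9, 2.5]
opening: 0.086
finger_force: 69.3
```

```bash
python3 -m inch '[[0,0,-0.02,0,0,0,0],[0,0,-0.07,0,0,0,0],[0,0,-0.13,0,0,0,0],[0,0,-0.145,0,0,0,0],[0,0,-0.145,0,0,0,0],[0,0,-0.145,0,0,0,0],[0,0,-0.145,0,0,0,0]]'
python3 - <<'E'
from h import *
c=snap("wrist","w9"); p,r,s=pose(); print(p,r.as_quat(),s["opening"],s["finger_force"])
psi=np.unwrap([0,r.as_euler('zyx')[0]])[1]; print("psi",np.degrees(psi), r.as_matrix()[:,0])
ps=np.arctan2(r.as_matrix()[1,0],r.as_matrix()[0,0]); 
q0=[p[0]-.0056,p[1]+.0021,ps-np.pi/2,p[2]-.0150]
m=mask("wrist","cover",proj(c,[q0[0],q0[1],q0[3]+.01])[0]); print(m is not None and m.sum())
if m is not None:
    m=m.astype(float)
    v=(sil(c,q0,COV)>0)|(m>0)
    for fr in ((0,1,2),(0,1,2,3)):
        x,f=fitsil([c],[m],COV,q0,fr); print(x,f, "in tool:",r.inv().apply(np.array([x[0],x[1],q0[3]])-p), "yaw rel",np.degrees(x[2]-ps)+90)
go(.5515,-.101,.15,90)
cv2.imwrite("pics/w9o.png",np.hstack([c["pixels"][:,:,::-1]]))
E
```

```text
time: 18.05
eef_pos: [0.4161, 0.1797, 0.1571]
tcp_rot: [0.821, 0.571, -0.002, -0.001]
contact_force: [0.0, 0.3, 0.5]
opening: 0.086
finger_force: 69.0
[0.4163 0.1797 0.1574] [ 0.8209  0.5711 -0.0018 -0.0008] 0.08827835602891154 69.03839707374573
psi -69.65719460583075 [ 0.3476  0.9376 -0.002 ]
14448
[ 0.4103  0.1829 -0.3443] 0.36867820771719545 in tool: [ 0.0009 -0.0067  0.015 ] yaw rel 0.6145342348811766
[ 0.4093  0.1815 -0.3525  0.1393] 0.32701588387292896 in tool: [-0.0008 -0.0072  0.015 ] yaw rel 0.14760112513157253
d [-0.2164  0.2241  0.0076] rot [-0.003   0.0011 -0.3551] rows>=5.0
```

```bash
python3 -m inch '[[-0.036,0.037,0,0,0,-0.06,0],[-0.072,0.075,0,0,0,-0.12,0],[-0.108,0.112,0,0,0,-0.18,0],[-0.144,0.149,0.01,0,0,-0.24,0],[-0.18,0.187,0.025,0,0,-0.3,0],[-0.216,0.224,0.045,0,0,-0.355,0],[-0.216,0.224,0.055,0,0,-0.355,0],[-0.216,0.224,0.055,0,0,-0.355,0],[-0.216,0.224,0.055,0,0,-0.355,0],[-0.216,0.224,0.055,0,0,-0.355,0]]'
python3 -m inch '[[0,0,0,0,0,0,0],[0,0,0,0,0,0,0],[0,0,0,0,0,0,0],[0,0,0,0,0,0,0],[0,0,0,0,0,0,0],[0,0,0,0,0,0,0]]'
python3 - <<'E'
from h import *
c=snap("wrist","w10"); p,r,s=pose(); print(p,r.as_quat())
print(fitfeet([c],[.566,-.101,0,],[26],True))
go(.552,-.101,.05,90)
q=[.566,-.101,0]
im=cv2.resize(c["pixels"][:,:,::-1],(800,500),interpolation=cv2.INTER_CUBIC); S=1.25
def line(P,col,qq=q):
    uv=((proj(c,toworld(qq,np.array(P)/1e3))+.5)*S).astype(int); cv2.polylines(im,[uv],False,col,1)
rect=lambda a,b,e,f,z:[[a,e,z],[b,e,z],[b,f,z],[a,f,z],[a,e,z]]
line(rect(-68,48.5,-34.5,34.5,35),(0,255,0))
line(rect(-29,-12,28.5,34.5,35),(0,255,255)); line(rect(27,44,28.5,34.5,35),(0,255,255))
ps=np.arctan2(r.as_matrix()[1,0],r.as_matrix()[0,0]); qc=[p[0]-.006,p[1],ps-np.pi/2,p[2]-.0146]
line(rect(-44,44,-27,27,12.5),(0,0,255),qc); line(rect(28,44,-33,33,8),(255,0,255),qc); line(rect(-28,-12,-33,33,8),(255,0,255),qc); line(rect(1,11,-19,19,21.5),(0,0,255),qc)
cv2.imwrite("pics/w10o.png",im)
E
```

```text
time: 19.4
eef_pos: [0.5526, -0.0994, 0.1053]
tcp_rot: [0.707, 0.708, 0.0, 0.001]
contact_force: [0.5, 0.7, 0.3]
opening: 0.084
finger_force: 69.0
time: 20.15
eef_pos: [0.5524, -0.1004, 0.1044]
tcp_rot: [0.707, 0.707, -0.0, -0.0]
contact_force: [-0.2, -0.4, -0.3]
opening: 0.087
finger_force: 69.0
[ 0.5524 -0.1005  0.1044] [ 0.7071  0.7071 -0.     -0.    ]
(array([ 0.5657, -0.101 ,  0.0002, -0.0056]), array([ -1.2,   0.4,   0.2,   0.4,   0.4, -32.6,   0.3,   0.1]), [array([810., 864., 906., 623.])])
d [-0.0005 -0.0004  0.0544] rot [-0.      0.     -0.0001] rows>=0.9
```

View pics/w10o.png

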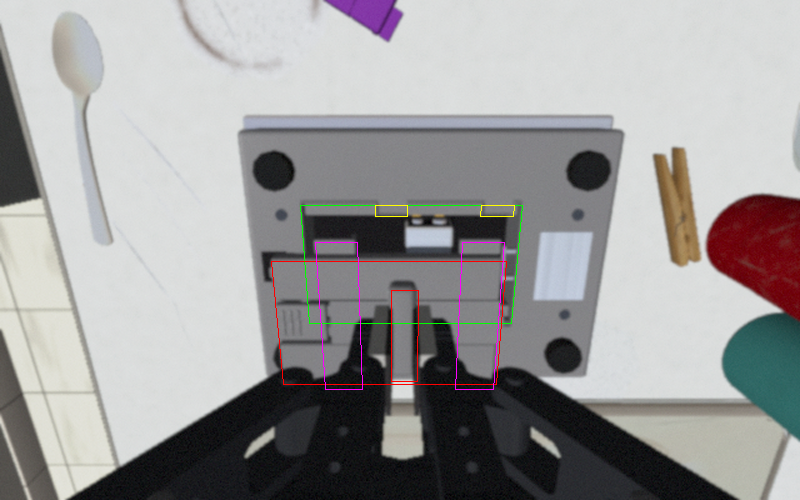

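Held cover matches its predicted outline, tongues at (335,245) and (480,245) within ~0.5 mm; it lies about 20 mm short of home over the recess. Lowering in.

```bash
python3 -m inch '[[-0.0005,-0.0008,0.03,0,0,0,0],[-0.0005,-0.0008,0.05,0,0,0,0],[-0.0005,-0.0008,0.057,0,0,0,0],[-0.0005,-0.0008,0.057,0,0,0,0],[-0.0005,-0.0008,0.057,0,0,0,0],[-0.0005,-0.0008,0.06,0,0,0,0],[-0.0005,-0.0008,0.063,0,0,0,0],[-0.0005,-0.0008,0.066,0,0,0,0],[-0.0005,-0.0008,0.066,0,0,0,0],[-0.0005,-0.0008,0.066,0,0,0,0]]'
```

```text
time: 21.45
eef_pos: [0.5516, -0.1009, 0.0384]
tcp_rot: [0.707, 0.707, -0.0, -0.0]
contact_force: [0.3, -0.1, -0.1]
opening: 0.085
finger_force: 69.0
```

```bash
python3 -m inch '[[0,0,0.001,0,0,0,0],[0,0,0.002,0,0,0,0],[0,0,0.002,0,0,0,0],[0,0,0.002,0,0,0,0]]'; python3 -m inch '[[0,0,0.0007,0,0,0,0],[0,0,0.0007,0,0,0,0],[0,0,0.0007,0,0,0,0]]'
```

```text
time: 21.95
eef_pos: [0.5519, -0.101, 0.0367]
tcp_rot: [0.707, 0.707, 0.0, 0.0]
contact_force: [-0.2, 0.1, 0.8]
opening: 0.086
finger_force: 69.2
time: 22.32
eef_pos: [0.5522, -0.1011, 0.0367]
tcp_rot: [0.707, 0.707, 0.0, 0.001]
contact_force: [-1.2, 0.5, 5.0]
opening: 0.084
finger_force: 69.7
```

It's on the ledges, at the expected height. Sliding toward home.

```bash
python3 -m inch '[[0,0.002,0,0,0,0,0],[0,0.004,0,0,0,0,0],[0,0.006,0,0,0,0,0],[0,0.008,0,0,0,0,0],[0,0.01,0,0,0,0,0],[0,0.01,0,0,0,0,0],[0,0.01,0,0,0,0,0]]'
python3 -m inch '[[0,0.001,0.0007,0,0,0,0],[0,0.002,0.0007,0,0,0,0],[0,0.003,0.0007,0,0,0,0],[0,0.003,0.0007,0,0,0,0]]'
```

```text
time: 23.2
eef_pos: [0.5625, -0.1012, 0.0367]
tcp_rot: [0.707, 0.707, 0.0, 0.001]
contact_force: [0.3, -1.1, 4.3]
opening: 0.084
finger_force: 69.7
time: 23.7
eef_pos: [0.5648, -0.1014, 0.0366]
tcp_rot: [0.707, 0.707, -0.001, -0.0]
contact_force: [-4.5, -0.3, 10.6]
opening: 0.087
finger_force: 70.4
```

```bash
python3 -m inch '[[0,0.001,0,0,0,0,0],[0,0.002,0,0,0,0,0],[0,0.002,0,0,0,0,0]]'
python3 -m inch '[[0,0.001,0.0003,0,0,0,0],[0,0.002,0.0003,0,0,0,0],[0,0.002,0.0003,0,0,0,0]]'
python3 - <<'E'
from h import *
marks("wrist",["cover_nib","scale_catch"]); print(pose()[0],pose()[2]["contact_force"])
c=snap("wrist","w11"); print(fitfeet([c],[.566,-.101,0],[26],True))
E
```

```text
time: 24.08
eef_pos: [0.5663, -0.1013, 0.0367]
tcp_rot: [0.707, 0.707, -0.001, -0.001]
contact_force: [-5.7, -0.3, 11.9]
opening: 0.083
finger_force: 70.6
time: 24.45
eef_pos: [0.5682, -0.1014, 0.0368]
tcp_rot: [0.707, 0.707, -0.001, -0.001]
contact_force: [-6.7, 0.7, 14.8]
opening: 0.082
finger_force: 70.9
wrist cover_nib [([0.5063, -0.101, 0.0874], 0.82), ([0.5077, -0.067, 0.0245], 0.64)]
wrist scale_catch [([0.5189, -0.0997, 0.0262], 0.87)]
[ 0.5682 -0.1013  0.0368] [-6.0925  0.0336 14.0261]
(array([ 0.5665, -0.0941,  0.0085, -0.0009]), array([-32.7,   0. ,  29.6,   0.9,   2.9,   0.1,  -2.9,  -2.9]), [array([ 117.,   78.,    7., 1058.])])
```

```bash
python3 -m inch '[[0,0.001,-0.0003,0,0,0,0],[0,0.002,-0.0003,0,0,0,0],[0,0.002,-0.0003,0,0,0,0]]'
python3 -m inch '[[0,0.0005,0,0,0,0,0],[0,0.001,0,0,0,0,0],[0,0.001,0,0,0,0,0]]'
python3 - <<'E'
from h import *
c=snap("wrist","w12"); g=cv2.cvtColor(c["pixels"],cv2.COLOR_RGB2GRAY)
for P in toworld([.566,-.101,0],FEET)[:2]:
    u,v=proj(c,P)[0]; print(u,v)
    try:
        b=blob(c,(int(u),int(v)),40,60); m=b.mean(0); print(m,b.ptp(0) if hasattr(b,'ptp') else np.ptp(b,axis=0),onz(c,[m],.04))
    except Exception as e: print(e)
E
```

```text
time: 24.98
eef_pos: [0.57, -0.1013, 0.037]
tcp_rot: [0.707, 0.707, -0.001, -0.001]
contact_force: [-7.3, 1.0, 13.7]
opening: 0.085
finger_force: 70.8
time: 25.35
eef_pos: [0.5705, -0.1013, 0.037]
tcp_rot: [0.707, 0.707, -0.002, -0.001]
contact_force: [-7.9, 0.0, 15.0]
opening: 0.092
finger_force: 71.0
121.78917308316741 156.6085864184698
[129.5293 153.8767] [61.8971 57.324 ] [[ 0.4874 -0.0478  0.04  ]]
504.51993516360005 157.2701685308722
[497.083  154.3648] [61.666  57.8186] [[ 0.6444 -0.0477  0.04  ]]
```

No skid: the feet midpoint is still x 0.5659. Continuing in 1 mm steps.

```bash
python3 -m inch '[[0,0.0005,-0.0003,0,0,0,0],[0,0.001,-0.0003,0,0,0,0],[0,0.001,-0.0003,0,0,0,0]]'
python3 -m inch '[[0,0.0005,0,0,0,0,0],[0,0.001,0,0,0,0,0],[0,0.001,0,0,0,0,0]]'
```

```text
time: 25.78
eef_pos: [0.571, -0.1013, 0.0371]
tcp_rot: [0.707, 0.708, -0.002, -0.002]
contact_force: [-9.7, -1.2, 14.6]
opening: 0.082
finger_force: 71.0
time: 26.15
eef_pos: [0.5722, -0.1013, 0.037]
tcp_rot: [0.707, 0.707, -0.002, -0.002]
contact_force: [-8.5, 0.5, 14.6]
opening: 0.087
finger_force: 70.9
```

```bash
python3 -m inch '[[0,0.0005,0,0,0,0,0],[0,0.001,0,0,0,0,0],[0,0.001,0,0,0,0,0]]'
python3 -m inch '[[0,0.0003,0,0,0,0,0],[0,0.0006,0,0,0,0,0],[0,0.0006,0,0,0,0,0]]'
python3 - <<'E'
from h import *
c=snap("wrist","w13"); s=snap("side","s13")
X=[]
for f in toworld([.566,-.101,0],FEET)[:2]:
    u,v=proj(c,f)[0]; b=blob(c,(int(u),int(v)),40,60).mean(0); X.append(onz(c,[b],.04)[0])
print("feet mid",np.mean(X,0)); print(pose()[0])
E
```

```text
time: 26.52
eef_pos: [0.5725, -0.1013, 0.037]
tcp_rot: [0.707, 0.708, -0.003, -0.003]
contact_force: [-11.7, 0.3, 16.1]
opening: 0.085
finger_force: 71.1
time: 26.9
eef_pos: [0.5727, -0.1013, 0.037]
tcp_rot: [0.707, 0.708, -0.003, -0.003]
contact_force: [-12.6, -1.1, 16.0]
opening: 0.083
finger_force: 71.2
feet mid [ 0.566  -0.0478  0.04  ]
[ 0.5727 -0.1013  0.037 ]
```

I'm out of picture views, so I'll track the tab numerically. The cover is fixed relative to the wrist camera, so any tab lift shows as a patch shift.

```bash
cat >> h.py <<'E'
def tabshift(n,ref="w10"):
    a,b=load(ref),load(n); T=R.from_euler('z',90,degrees=True)*R.from_euler('x',180,degrees=True)
    p=np.array([.5524,-.1005,.1044]); qc=[p[0]-.006,p[1],0,p[2]-.0146]
    A,B=[cv2.GaussianBlur(cv2.cvtColor(c["pixels"],cv2.COLOR_RGB2GRAY),(0,0),1).astype(np.float32) for c in (a,b)]
    for nm,(x0,x1,y0,y1,z) in dict(tab=(-44,-27,-9,9,12.5),panel=(-22,0,10,27,12.5),front=(14,44,10,32,10)).items():
        uv=proj(a,toworld(qc,np.array([[x,y,z] for x in(x0,x1) for y in(y0,y1)])/1e3)); u0,v0=uv.min(0).astype(int); u1,v1=uv.max(0).astype(int)
        t=A[v0:v1,u0:u1]; W=np.float32([[1,0,0],[0,1,0]]); k=10
        m=cv2.matchTemplate(B[v0-k:v1+k,u0-k:u1+k],t,cv2.TM_CCOEFF_NORMED); _,mx,_,l=cv2.minMaxLoc(m)
        sub=lambda f,c,e:0.5*(f-e)/(f-2*c+e)
        x,y=l; dx=sub(m[y,x-1],m[y,x],m[y,x+1]) if 0<x<2*k else 0; dy=sub(m[y-1,x],m[y,x],m[y+1,x]) if 0<y<2*k else 0
        print(n,nm,(u0,v0,u1,v1),"shift",round(x+dx-k,2),round(y+dy-k,2),"r",round(float(mx),3))
E
python3 - <<'E'
from h import *
for n in ("w11","w12","w13"): tabshift(n)
# expected shift for a raised tab
c=load("w10"); p=np.array([.5524,-.1005,.1044]); qc=[p[0]-.006,p[1],0,p[2]-.0146]
for a in (0,.1,.2): print(a,proj(c,toworld(qc,np.array([[-24-12*np.cos(a),0,12.5+12*np.sin(a)]])/1e3)))
E
```

```text
w11 tab (np.int64(220), np.int64(243), np.int64(257), np.int64(276)) shift 2.72 0.75 r 0.837
w11 panel (np.int64(263), np.int64(208), np.int64(310), np.int64(241)) shift -0.41 0.1 r 0.989
w11 front (np.int64(339), np.int64(196), np.int64(404), np.int64(239)) shift -3.74 0.72 r 0.806
w12 tab (np.int64(220), np.int64(243), np.int64(257), np.int64(276)) shift 2.66 1.1 r 0.785
w12 panel (np.int64(263), np.int64(208), np.int64(310), np.int64(241)) shift -0.59 0.13 r 0.988
w12 front (np.int64(339), np.int64(196), np.int64(404), np.int64(239)) shift -3.93 0.7 r 0.802
w13 tab (np.int64(220), np.int64(243), np.int64(257), np.int64(276)) shift 2.68 0.82 r 0.815
w13 panel (np.int64(263), np.int64(208), np.int64(310), np.int64(241)) shift -0.67 0.08 r 0.989
w13 front (np.int64(339), np.int64(196), np.int64(404), np.int64(239)) shift -3.18 0.88 r 0.801
0 [[238.045  260.3741]]
0.1 [[237.569  261.5755]]
0.2 [[237.338  262.7819]]
```

```bash
python3 -m inch '[[0,0.0004,0,0,0,0,0],[0,0.0008,0,0,0,0,0],[0,0.0008,0,0,0,0,0]]'
python3 - <<'E'
from h import *
snap("wrist","w14"); tabshift("w14","w13"); tabshift("w14","w10")
E
python3 -m inch '[[0,0.0004,0,0,0,0,0],[0,0.0008,0,0,0,0,0],[0,0.0008,0,0,0,0,0]]'
python3 - <<'E'
from h import *
snap("wrist","w15"); tabshift("w15","w13"); tabshift("w15","w10")
E
```

```text
time: 27.38
eef_pos: [0.5731, -0.1012, 0.0366]
tcp_rot: [0.707, 0.708, -0.003, -0.003]
contact_force: [-12.3, -0.6, 16.2]
opening: 0.085
finger_force: 71.1
w14 tab (np.int64(78), np.int64(343), np.int64(147), np.int64(391)) shift -0.07 -0.01 r 1.0
w14 panel (np.int64(144), np.int64(289), np.int64(230), np.int64(341)) shift -0.63 0.48 r 0.996
w14 front (np.int64(277), np.int64(269), np.int64(387), np.int64(336)) shift -0.0 0.13 r 0.999
w14 tab (np.int64(220), np.int64(243), np.int64(257), np.int64(276)) shift 3.12 -0.67 r 0.846
w14 panel (np.int64(263), np.int64(208), np.int64(310), np.int64(241)) shift 0.13 -0.01 r 0.966
w14 front (np.int64(339), np.int64(196), np.int64(404), np.int64(239)) shift -2.94 1.07 r 0.806
time: 27.8
eef_pos: [0.5731, -0.1012, 0.0366]
tcp_rot: [0.707, 0.708, -0.004, -0.004]
contact_force: [-14.5, -0.9, 17.7]
opening: 0.084
finger_force: 71.3
w15 tab (np.int64(78), np.int64(343), np.int64(147), np.int64(391)) shift -0.04 0.0 r 1.0
w15 panel (np.int64(144), np.int64(289), np.int64(230), np.int64(341)) shift -0.6 0.38 r 0.997
w15 front (np.int64(277), np.int64(269), np.int64(387), np.int64(336)) shift -0.01 0.12 r 0.999
w15 tab (np.int64(220), np.int64(243), np.int64(257), np.int64(276)) shift 3.13 -0.77 r 0.852
w15 panel (np.int64(263), np.int64(208), np.int64(310), np.int64(241)) shift -0.26 -0.07 r 0.96
w15 front (np.int64(339), np.int64(196), np.int64(404), np.int64(239)) shift -2.87 1.14 r 0.803
```

The tab patch dropped by ~1.5 px (w13→w14) along with tool z: the click. I'll ease off the push and see whether the catch holds.

```bash
python3 -m inch '[[0,-0.001,-0.0005,0,0,0,0],[0,-0.002,-0.001,0,0,0,0],[0,-0.002,-0.001,0,0,0,0]]'
python3 -m inch '[[0,-0.0006,-0.0005,0,0,0,0],[0,-0.0012,-0.001,0,0,0,0],[0,-0.0012,-0.001,0,0,0,0]]'
python3 - <<'E'
from h import *
c=snap("wrist","w16"); tabshift("w16","w10")
X=[]
for f in toworld([.566,-.101,0],FEET)[:2]:
    u,v=proj(c,f)[0]; b=blob(c,(int(u),int(v)),40,60).mean(0); X.append(onz(c,[b],.04)[0])
print("feet mid",np.mean(X,0)); print(pose()[0],pose()[2]["contact_force"])
E
```

```text
time: 28.22
eef_pos: [0.5728, -0.1012, 0.0366]
tcp_rot: [0.707, 0.707, -0.002, -0.002]
contact_force: [-7.8, -0.9, 8.8]
opening: 0.088
finger_force: 70.3
time: 28.6
eef_pos: [0.5727, -0.1012, 0.0367]
tcp_rot: [0.707, 0.707, -0.001, -0.001]
contact_force: [-2.8, -3.6, 1.7]
opening: 0.087
finger_force: 69.4
w16 tab (np.int64(220), np.int64(243), np.int64(257), np.int64(276)) shift 3.27 -0.33 r 0.855
w16 panel (np.int64(263), np.int64(208), np.int64(310), np.int64(241)) shift -0.17 0.03 r 0.993
w16 front (np.int64(339), np.int64(196), np.int64(404), np.int64(239)) shift -2.89 0.95 r 0.8
feet mid [ 0.566  -0.0478  0.04  ]
[ 0.5727 -0.1012  0.0367] [-4.8321 -4.0487  1.9046]
```

The cover stayed put with the push released, so the catch holds. Release and lift.

```bash
python3 -m inch '[[0,-0.0005,0,0,0,0,0.1],[0,-0.0005,0,0,0,0,0.2],[0,-0.0005,0,0,0,0,0.3],[0,-0.0005,0,0,0,0,0.3],[0,-0.0005,-0.02,0,0,0,0.3],[0,-0.0005,-0.07,0,0,0,0.3],[0,-0.0005,-0.12,0,0,0,0.4],[0,-0.0005,-0.155,0,0,0,0.5],[0,-0.0005,-0.155,0,0,0,0.5],[0,-0.0005,-0.155,0,0,0,0.5]]' 20
python3 -m inch '[[0,0,0,0,0,0,0.5],[0,0,0,0,0,0,0.5],[0,0,0,0,0,0,0.5],[0,0,0,0,0,0,0.5]]'
python3 - <<'E'
from h import *
c=snap("wrist","w17"); print(pose()[0])
q,res,_=fitfeet([c],[.566,-.101,0],[22],True); print("scale",q,res)
marks("wrist",["cover","cover_grip","scale_home","cover_nib"])
m=mask("wrist","cover",proj(c,[.566,-.101,.03])[0]); print(m is not None and m.sum())
if m is not None:
    m=m.astype(float); P=[box(-44,44,-27,27,5,12.5),COV[3]]
    for pp in (P,COV): print(fitsil([c],[m],pp,[q[0],q[1],q[2],.022]))
E
```

```text
time: 29.9
eef_pos: [0.5727, -0.1007, 0.1923]
tcp_rot: [0.707, 0.707, 0.0, -0.0]
contact_force: [-0.1, 0.1, -0.6]
opening: 0.498
finger_force: 0.0
time: 30.4
eef_pos: [0.573, -0.1009, 0.192]
tcp_rot: [0.707, 0.707, -0.0, -0.0]
contact_force: [0.1, 0.1, -0.3]
opening: 0.498
finger_force: 0.0
[ 0.5731 -0.1009  0.1921]
scale [ 0.5659 -0.1011  0.0002 -0.0061] [-0.1  0.3  0.1  0.3 -0.3 -0.3  0.3 -0.4]
wrist cover [([0.5717, -0.0966, 0.017], 0.69)]
wrist cover_grip [([0.5724, -0.1007, 0.0418], 0.96)]
wrist scale_home []
wrist cover_nib [([0.5269, -0.1026, 0.0224], 0.61)]
5180
(array([ 0.5656, -0.1005, -0.0004]), np.float64(0.038282988871224166))
(array([ 0.5657, -0.1005,  0.0062]), np.float64(0.09998107351048527))
```

The cover sits within 0.5 mm of home with the gripper clear, and the scale hasn't moved. Handing in.

```bash
python3 -c "
from plant import ctrl
print(ctrl.sign_off())"
```

```text
the job is handed in; nothing more can be done
None
```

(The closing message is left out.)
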